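Scan the weld seam of a washer's coin-housing cover

ROBOT

A 6-joint arm with a two-finger parallel gripper is mounted at the origin on the work surface. World frame = base frame: x ahead of the robot, y to its left, z up, the work surface at z = 0. Lengths are in m, angles in rad, forces in N, time in s.
With the tool pointing down it reaches from about 0.25 to 0.775 m from the base axis. Payload 4 kg.
Tool frame: the origin (TCP) lies at the very end of the fingers, on their centre line; the grasp point (between the pads) lies 19 mm behind it; z points along the fingers, y is the line along which they close (so a half turn about z gives the same grasp; the last joint's range is limited). The gripper opens to 94 mm and grips with 3 to 60 N. Pads are 16 mm wide; open, the fingers measure 119 mm over their backs; the gripper's body (75 mm by 177 mm) begins 78 mm behind the grasp point.
Start: joints at [1.039, 0.087, 1.371, -0, 1.684, -0.103], TCP at [0.229, 0.5, 0.175] pointing down, gripper open.
Joint ranges: [-3.1, 3.1], [-0.76, 2.03], [0.27, 2.55], [-1.08, 4.22], [0.17, 2.65], [-2.57, 2.57]. Speed limits (rad/s): [2.79, 2.79, 3.14, 3.14, 3.14, 3.14].

INTERFACE

Orientations are given as a unit quaternion [w, x, y, z].
In Python, from bench import sensors, eyes, order gives the robot as it stands.
- The arm moves only by the tool arm_command, never from a script. Its argument "steps" is a list of rows, each a list of 6 numbers: the shift along the tool's x, y, z in m, then the turn, a rotation vector about the tool's x, y, z in units of 5 degrees (1.0 is 5 degrees). In form: [[tx, ty, tz, wx, wy, wz], ...]. A call has 1 to 20 rows; each row is the pose to reach, as a shift and turn from the pose commanded when the call began, along the tool's axes at that moment; what a row does not reach only later rows make up. A row lasts 1/10 s, in which the tool goes at most 50 mm and 8.59 degrees, less where a joint would pass 70% of its speed; a pose out of reach is approached as far as the arm can. A call with a gripper value outside its range is refused whole. "jaw" is the closure, from 0 (fully open) to 1 (shut), set as the call begins (left out, the last holds). The fingers move at their own pace and stop on an object; the grip force is fixed at half the most. Time passes only in rows, so rows that repeat a pose let the fingers close. It gives the time, the measured TCP pose, the force, the opening and the grip force at its end, in the units of the state.
- sensors.get_obs(): the state, without advancing time (a new reading comes with each control period).
- eyes.get_image(name): name is "side" or "top" or "wrist"; returns a dict with "frame" (384x512x3 uint8, red, green, blue), "depth" (384x512 float32, m along the optical axis (not along the pixel's ray), 0 where there is no reading), "camera_matrix" (3x3 intrinsics, pixels), "view" (4x4, takes a point from world to camera coordinates); the wrist camera has in their place "T_tool_cam" (4x4, takes a point from camera to tool coordinates, whose origin is the TCP and whose axes are the flange's). Camera axes: x right, y down, z forward; pixel columns grow to the right and rows downward; lengths in m; the calibration is good to about 2 mm. A picture is of the moment at which its call begins: read the wrist's pose just before it.
- order.hand_in(): hands the job in; it is judged then, once.
The state is a dict: "clock": time; "q": joint angles; "qd": joint speeds; "joint_efforts": joint torques, N m; "eef_pos": TCP position; "tool_rot": TCP orientation; "wrist_force": force on the tool from outside, world axes, zero at the start; "torque": the same for the moment, N m; "gripper_width": opening from 0.0 (shut) to 1.0 (fully open); "finger_force": force on a finger pad.
Only numpy, scipy, OpenCV 4.12 (cv2) and the standard library are available. Lean on these libraries where they do the work, as an engineer would, in place of code of your own. Each camera call takes 0.05 s, during which the arm holds its last target. There are 200 camera calls.

TASK

Take the blue-handled crack-checking probe out of its black stand and guide its tip slowly along the dark weld seam of the white steel cover, from the green dot to the red dot in one unbroken pass well under 10 cm a second, lightly touching or just above the weld (within about 1 cm) and without pressing hard on the cover. Then put the probe back in its black stand, hanging upright with its collar down on the rim, and let go. Leave the cream vent plate where it lies.

Things in the scene. Friction and masses are not known exactly. Their poses are not given: they have to be found in the camera images.
- probe: Round pencil-like probe 150 mm long, loose, 0.12 kg, upright in the black stand. Origin at the tip, z up along it. From the tip: steel shank 12 mm thick (last 10 mm pointed) to 45 mm, cone to 26 mm thick at 62 mm, black collar 44 mm in diameter at 62 to 68 mm, round blue handle 24 mm thick at 68 to 150 mm, white band near the top. Grip the handle from above, any yaw, about 115 mm above the tip.
- rest: Black stand, fixed: upright tube 70 mm high, 44 mm outside and 30 mm inside diameter, on a foot 68 mm wide. Origin at the centre of its underside on the table, z up. The probe hangs in it by its collar on the rim, tip 8 mm above the origin. A grey stand with a short orange-handled scraper is not it.
- cover: White steel cover, fixed flat, 220 (x) by 150 (y) by 20 mm. Origin at the centre of its underside, z up. The straight dark weld seam on its top runs parallel to x from (-70, +20) to (+70, +20) mm in x, y; 6 mm wide, crest 2 mm proud (22 mm above the origin). 14 mm dots just past its ends: green (x = -83 mm) marks the start, red (x = +83 mm) the finish. A round steel lock is on the other half.
- vent_plate: Cream vent plate of the same size (220 by 150 by 20 mm), loose, 0.9 kg, with four raised parallel ribs: a bystander. Origin at the centre of its underside.
Mind the look-alikes: they are no part of the job. What is meant by the rest is not yellow, and is the smaller of those in its own colour.

How it is judged:
On the way, in this order (a step that is already met when the one before it is completed fails the run):
1. the probe tip is at the green-dot end of the weld seam (from 15 mm inside its end to 30 mm before it, 14 mm to either side, at most 16 mm above the cover's top) (y of probe in the frame of cover between 0.006 and 0.034 m and z of probe in the frame of cover below 0.036 m and x of probe in the frame of cover between -0.1 and -0.055 m), for 0.2 s.
2. the tip, still within 14 mm of the seam line and at most 16 mm above the cover, has come 30 mm along the seam (y of probe in the frame of cover between 0.006 and 0.034 m and z of probe in the frame of cover below 0.036 m and x of probe in the frame of cover above -0.04 m), for 0.25 s.
3. the tip, still within 14 mm of the seam line and at most 16 mm above the cover, has come 55 mm along the seam (y of probe in the frame of cover between 0.006 and 0.034 m and z of probe in the frame of cover below 0.036 m and x of probe in the frame of cover above -0.015 m), for 0.25 s.
4. the tip, still within 14 mm of the seam line and at most 16 mm above the cover, has come 80 mm along the seam (y of probe in the frame of cover between 0.006 and 0.034 m and z of probe in the frame of cover below 0.036 m and x of probe in the frame of cover above 0.01 m), for 0.25 s.
5. the tip, still within 14 mm of the seam line and at most 16 mm above the cover, has come 105 mm along the seam (y of probe in the frame of cover between 0.006 and 0.034 m and z of probe in the frame of cover below 0.036 m and x of probe in the frame of cover above 0.035 m), for 0.25 s.
6. the tip, still within 14 mm of the seam line and at most 16 mm above the cover, has come 130 mm along the seam (the red-dot end) (y of probe in the frame of cover between 0.006 and 0.034 m and z of probe in the frame of cover below 0.036 m and x of probe in the frame of cover between 0.06 and 0.1 m), for 0.2 s.
At the end, for the whole second after the job is handed in: The probe hangs in its black stand: tip within 12 mm of the stand's axis and 3 to 14 mm above its underside, upright within 10 degrees, at rest and released; the vent plate is within 15 mm of where it lay (horizontal distance between probe and rest below 0.012 m and z of probe in the frame of rest between 0.003 and 0.014 m and angle between probe's own z axis and vertical below 0.175 rad and linear speed of probe below 0.02 m/s and contact force between the fingers and probe below 0.1 N and distance of vent_plate from where it was at the start of the episode below 0.015 m); the robot touches nothing.
It fails at once if the probe is pressed on the cover with more than 20 N (contact force between probe and cover above 20 N).
It fails at once if the vent plate is shifted by more than 15 mm (distance of vent_plate from where it was at the start of the episode above 0.015 m).
It also fails if it takes over 58 s, if anything falls off the work surface, if the arm or the gripper's body presses on something with over 40 N, if the wrist force passes 120 N, or if a joint passes its speed limit or range.

## Working session

There is one attempt and no reset: what is moved stays moved. The work goes in short steps, Python scripts to look and compute and a tool call to move; the robot and the scene stay as the last step left them, time stands still between calls to the robot, and variables do not carry over. Pictures are saved under pics/ and viewed, at most 10 in all, crops included, and the job is handed in when it is done.

Besides the shell and the picture viewer there is one more tool, called after "Call:" as name(argument=value, ...), one argument or row to a line, values as JSON. arm_command: Moves the arm, as the interface text tells. Its arguments: {"type":"object","properties":{"steps":{"type":"array","items":{"type":"array","items":{"type":"number"}}},"jaw":{"type":"number"}},"required":["steps"]}

```bash
mkdir -p pics; cat > h.py <<'E'
import numpy as np, cv2
from bench import sensors, eyes, order
def grab(n):
    d=eyes.get_image(n); np.savez('pics/%s.npz'%n,**{k:np.asarray(v) for k,v in d.items()}); return d
def cloud(d):
    K=np.asarray(d['camera_matrix']);z=d['depth'];v,u=np.indices(z.shape)
    p=np.stack([(u-K[0,2])/K[0,0]*z,(v-K[1,2])/K[1,1]*z,z],-1)
    V=np.linalg.inv(np.asarray(d['view'])); return p@V[:3,:3].T+V[:3,3]
E
python3 - <<'E'
from h import *
o=sensors.get_obs();print(o['clock'],o['eef_pos'],o['tool_rot'],o['q'])
a=grab('top');b=grab('side')
for n,d in (('top',a),('side',b)):
    cv2.imwrite('pics/%s0.png'%n,cv2.resize(d['frame'][...,::-1],(796,597)))
    print(n,d['camera_matrix'],d['view'])
E
```

```text
0.0 [0.22834682 0.49967051 0.17412178] [-3.43067635e-04  2.12738966e-01  9.77108437e-01 -1.05651423e-03] [ 1.03893690e+00  8.79441632e-02  1.37223145e+00 -7.84015210e-06
  1.68363867e+00 -1.03105551e-01]
top [[444.36052445   0.         252.14361201]
 [  0.         444.36052445 187.60233739]
 [  0.           0.           1.        ]] [[ 0.02067077 -0.99978559 -0.00122541 -0.00272007]
 [-0.97807598 -0.01996785 -0.20728886  0.61068611]
 [ 0.20721994  0.00548336 -0.97827901  0.92745892]
 [ 0.          0.          0.          1.        ]]
side [[476.97705783   0.         249.11052404]
 [  0.         476.97705783 191.60220692]
 [  0.           0.           1.        ]] [[-0.99825377 -0.05454993 -0.02266532  0.61057503]
 [-0.01244532  0.56930017 -0.82203554  0.03321609]
 [ 0.05774535 -0.820318   -0.56898493  0.89798659]
 [ 0.          0.          0.          1.        ]]
```

View pics/top0.png

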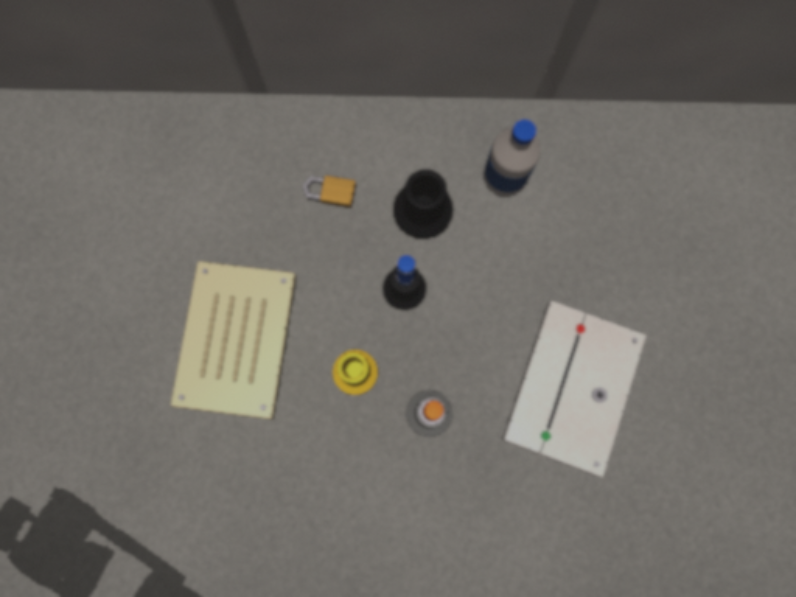

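View pics/side0.png

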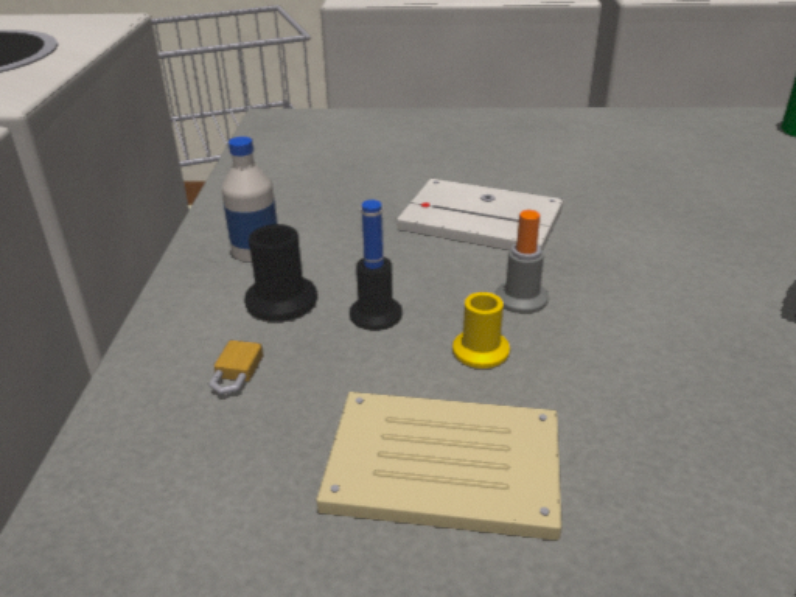

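Top view, in 796-px pixels: the blue-handled probe in the small black stand is at (406,264). Things it could be mistaken for are the bottle's blue cap (524,131), the larger empty black stand (425,190), the yellow stand (355,371) and the grey stand with the orange scraper (432,411). I choose the one at (406,264), which in the side view is at (372,250). On the cover, the green dot is at (545,436) and the red dot at (581,328).

```bash
cat >> h.py <<'E'
def ray(d,uv,z):
    K=np.asarray(d['camera_matrix']);V=np.linalg.inv(np.asarray(d['view']))
    r=V[:3,:3]@np.linalg.inv(K)@np.array([uv[0],uv[1],1.]); c=V[:3,3]
    return c+r*(z-c[2])/r[2]
def blobs(m,mn=8):
    n,l,s,c=cv2.connectedComponentsWithStats(m.astype(np.uint8)); return [(c[i],s[i],l==i) for i in range(1,n) if s[i,4]>=mn]
def masks(d):
    h=cv2.cvtColor(d['frame'],cv2.COLOR_RGB2HSV);H,S,V=[h[...,i].astype(int) for i in range(3)]
    return dict(blue=(abs(H-113)<12)&(S>150)&(V>70),green=(abs(H-65)<20)&(S>100)&(V>50),red=((H<6)|(H>174))&(S>130)&(V>80))
E
python3 - <<'E'
from h import *
D={n:dict(np.load('pics/%s.npz'%n)) for n in('top','side')}
for n,d in D.items():
    P=cloud(d)
    for k,m in masks(d).items():
        for c,s,l in blobs(m):
            print(n,k,c.round(1),s, 'on z.021',ray(d,c,.021).round(4),'depthmed',np.median(P[l],0).round(4),'max z',P[l][:,2].max().round(3))
    # probe depth points
    sel=(abs(P[...,0]-0.5)<.3)
d=D['top'];P=cloud(d)
c,s,l=[b for b in blobs(masks(d)['blue']) if abs(b[0][0]-261)<8][0]
t=l&(P[...,2]>.15);v,u=np.nonzero(t);print('top disc',t.sum(),u.mean(),v.mean(),ray(d,(u.mean(),v.mean()),.158),P[t].mean(0))
d2=D['side'];Q=cloud(d2)
c,s,l=[b for b in blobs(masks(d2)['blue'],40) if abs(b[0][0]-239)<12][0]
for r in range(s[1],s[1]+s[3],4):
    u=np.nonzero(l[r])[0];print(r,u.min(),u.max(),Q[r,int(u.mean())].round(4))
# stand foot outline, black, in both views
for n,dd in D.items():
    PP=cloud(dd);m=(dd['frame'].max(-1)<50)&(PP[...,2]>.004)&(PP[...,2]<.02)&(PP[...,0]>.3)
    for c,s,l in blobs(m,60):
        pp=PP[l];print(n,'foot',c.round(1),s,pp.min(0).round(3),pp.max(0).round(3))
im=d['frame'][140:210,220:310,::-1];im2=d2['frame'][110:220,200:290,::-1]
cv2.imwrite('pics/crop.png',np.hstack([cv2.resize(im,(450,350),interpolation=2),cv2.resize(im2,(286,350),interpolation=2)]))
E
```

```text
top blue [336.7  84.2] [330  78  14  14 149] on z.021 [ 0.8828 -0.1916  0.021 ] depthmed [ 0.8123 -0.1634  0.17  ] max z 1.034
top blue [261.  169.6] [257 165   9  10  76] on z.021 [ 0.6633 -0.0099  0.021 ] depthmed [ 0.6276 -0.0079  0.158 ] max z 0.162
top green [350.6 279.9] [349 279   4   3  11] on z.021 [ 0.4137 -0.214   0.021 ] depthmed [ 0.4135 -0.2146  0.0214] max z 0.026
top red [373.1 211.2] [372 209   4   5  13] on z.021 [ 0.57   -0.2696  0.021 ] depthmed [ 0.5699 -0.2695  0.0207] max z 0.024
side blue [154.4  93.2] [148  88  14  12 130] on z.021 [ 0.9059 -0.4957  0.021 ] depthmed [ 0.8111 -0.154   0.1675] max z 0.17
side blue [238.6 131.9] [233 129  12   7  69] on z.021 [ 0.6509 -0.2644  0.021 ] depthmed [ 0.627  -0.004   0.1569] max z 0.159
side blue [239.3 152.7] [234 140  11  27 247] on z.021 [ 0.6421 -0.1656  0.021 ] depthmed [0.6267 0.0013 0.1173] max z 0.552
side blue [240.  170.3] [235 169  11   4  27] on z.021 [ 0.6354 -0.0926  0.021 ] depthmed [0.6268 0.0011 0.0801] max z 0.083
side green [508.8  77.6] [504  63   8  25 105] on z.021 [-0.1084 -0.6101  0.021 ] depthmed [-0.1048 -0.6034  0.0217] max z 0.552
side red [273.2 131.4] [271 131   5   2   9] on z.021 [ 0.5681 -0.2678  0.021 ] depthmed [ 0.5686 -0.2691  0.0203] max z 0.022
top disc 76 261.0 169.6184210526316 [ 0.62841865 -0.00792422  0.158     ] [ 0.62834747 -0.00791776  0.15830039]
129 235 242 [ 0.6289 -0.015   0.1573]
133 234 243 [ 0.6279 -0.0012  0.1565]
top foot [270.5 141.8] [254 122  37  31 323] [ 0.708 -0.078  0.01 ] [0.783 0.009 0.02 ]
top foot [259.  190.3] [247 177  26  22 202] [ 0.597 -0.037  0.005] [0.647 0.022 0.019]
side foot [180.2 195.5] [158 180  46  26 514] [ 0.706 -0.063  0.004] [0.796 0.013 0.02 ]
side foot [241.3 202.6] [226 193  32  18 314] [ 0.596 -0.026  0.004] [0.657 0.026 0.02 ]
```

View pics/crop.png

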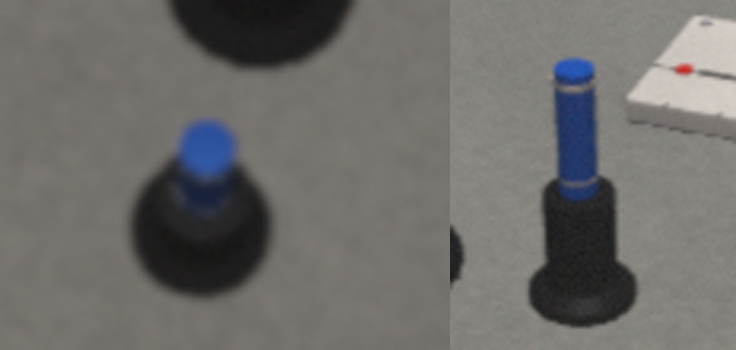

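The crop confirms the choice: a blue handle with light bands, collar on the rim of the small black stand, whose foot measures about 65 mm (68 expected). The handle's top disc is at (261,170) native pixels, z 0.158 as expected. The dots are 166 mm apart, as they should be. I'll move above the probe with the yaw unchanged: shift ≈ (-0.575, -0.295, -0.02) in tool axes.

Call:
arm_command(
  steps=[
    [-0.012, -0.006, -0.02, 0, 0, 0],
    [-0.035, -0.018, -0.02, 0, 0, 0],
    [-0.07, -0.035, -0.02, 0, 0, 0],
    [-0.105, -0.054, -0.02, 0, 0, 0],
    [-0.145, -0.074, -0.02, 0, 0, 0],
    [-0.185, -0.095, -0.02, 0, 0, 0],
    [-0.225, -0.116, -0.02, 0, 0, 0],
    [-0.265, -0.136, -0.02, 0, 0, 0],
    [-0.305, -0.157, -0.02, 0, 0, 0],
    [-0.345, -0.177, -0.02, 0, 0, 0],
    [-0.385, -0.198, -0.02, 0, 0, 0],
    [-0.425, -0.218, -0.02, 0, 0, 0],
    [-0.465, -0.239, -0.02, 0, 0, 0],
    [-0.5, -0.257, -0.02, 0, 0, 0],
    [-0.53, -0.272, -0.02, 0, 0, 0],
    [-0.552, -0.284, -0.02, 0, 0, 0],
    [-0.567, -0.291, -0.02, 0, 0, 0],
    [-0.575, -0.295, -0.02, 0, 0, 0],
    [-0.575, -0.295, -0.02, 0, 0, 0],
    [-0.575, -0.295, -0.02, 0, 0, 0],
  ],
  jaw=0,
)

```text
clock: 2.1
eef_pos: [0.6286, -0.0062, 0.1954]
tool_rot: [-0.0, 0.212, 0.977, 0.0]
wrist_force: [0.1, 0.8, 0.4]
gripper_width: 1.002
finger_force: 0.0
```

```bash
cat >> h.py <<'E'
from scipy.spatial.transform import Rotation as R
def pose():
    o=sensors.get_obs();q=np.asarray(o['tool_rot']);return np.asarray(o['eef_pos']),R.from_quat(q[[1,2,3,0]]).as_matrix(),o
def to(t):
    p,r,o=pose();return (r.T@(np.asarray(t)-p)).round(4)
E
python3 - <<'E'
from h import *
p,r,o=pose();print(o['clock'],p,r.round(4),o['q'])
d=grab('wrist');P=d['depth'];K=np.asarray(d['camera_matrix']);T=np.asarray(d['T_tool_cam'])
v,u=np.indices(P.shape);c=np.stack([(u-K[0,2])/K[0,0]*P,(v-K[1,2])/K[1,1]*P,P],-1)
w=(c@T[:3,:3].T+T[:3,3])@r.T+p
for cc,s,l in blobs(masks(d)['blue'],60):
    t=l&(abs(w[...,2]-.158)<.004); print(cc,s,t.sum(),w[t].mean(0) if t.any() else 0, (w[t].min(0)+w[t].max(0))/2 if t.any() else 0)
print('to grasp',to([.6284,-.0079,.104]))
cv2.imwrite('pics/w1.png',d['frame'][...,::-1])
E
```

```text
2.1 [ 0.62859393 -0.00617997  0.19535421] [[-9.099e-01  4.149e-01 -3.000e-04]
 [ 4.149e-01  9.099e-01  6.000e-04]
 [ 6.000e-04  4.000e-04 -1.000e+00]] [-1.00351378e-01  2.62359990e-01  1.12932360e+00  6.01964992e-04
  1.75029474e+00 -1.24321689e+00]
[253.35964912 176.83333333] [241 170  25  16 228] 0 0 0
[252.50970018 199.1340388 ] [240 186  26  27 567] 561 [ 0.62679735 -0.0091719   0.15846077] [ 0.62688366 -0.00924727  0.15819858]
to grasp [-0.0007 -0.0018  0.0916]
```

View pics/w1.png

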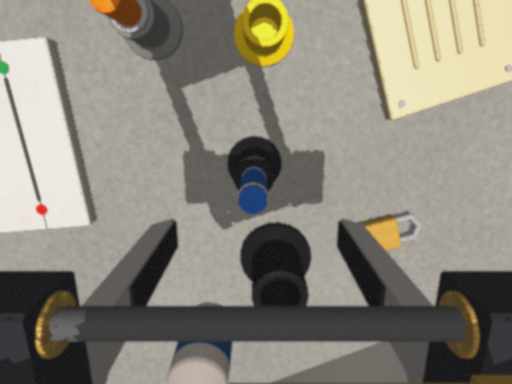

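The wrist view shows the probe's top at (253,199), midway between the fingers. The large black stand is behind it at (277,250). The top and wrist estimates agree within 2 mm, so I'll descend and then close.

Call:
arm_command(
  steps=[
    [0, -0.0025, 0.004, 0, 0, 0],
    [0, -0.0025, 0.012, 0, 0, 0],
    [0, -0.0025, 0.024, 0, 0, 0],
    [0, -0.0025, 0.037, 0, 0, 0],
    [0, -0.0025, 0.05, 0, 0, 0],
    [0, -0.0025, 0.063, 0, 0, 0],
    [0, -0.0025, 0.075, 0, 0, 0],
    [0, -0.0025, 0.084, 0, 0, 0],
    [0, -0.0025, 0.089, 0, 0, 0],
    [0, -0.0025, 0.0915, 0, 0, 0],
    [0, -0.0025, 0.0915, 0, 0, 0],
    [0, -0.0025, 0.0915, 0, 0, 0],
  ],
)

```text
clock: 3.35
eef_pos: [0.6284, -0.0095, 0.1045]
tool_rot: [0.001, 0.213, 0.977, 0.0]
wrist_force: [0.9, -0.3, -0.0]
gripper_width: 0.998
finger_force: 0.0
```

Call:
arm_command(
  steps=[
    [0, 0, 0, 0, 0, 0],
    [0, 0, 0, 0, 0, 0],
    [0, 0, 0, 0, 0, 0],
    [0, 0, 0, 0, 0, 0],
    [0, 0, 0, 0, 0, 0],
    [0, 0, 0, 0, 0, 0],
    [0, 0, 0, 0, 0, 0],
    [0, 0, 0, 0, 0, 0],
    [0, 0, 0, 0, 0, 0],
    [0, 0, 0, 0, 0, 0],
  ],
  jaw=1,
)

```text
clock: 4.35
eef_pos: [0.6279, -0.0095, 0.1037]
tool_rot: [-0.0, 0.213, 0.977, 0.0]
wrist_force: [0.1, 0.8, -1.0]
gripper_width: 0.25
finger_force: 30.0
```

Call:
arm_command(
  steps=[
    [0, 0, -0.004, 0, 0, 0],
    [0, 0, -0.012, 0, 0, 0],
    [0, 0, -0.024, 0, 0, 0],
    [0, 0, -0.038, 0, 0, 0],
    [0, 0, -0.053, 0, 0, 0],
    [0, 0, -0.068, 0, 0, 0],
    [0, 0, -0.083, 0, 0, 0],
    [0, 0, -0.096, 0, 0, 0],
    [0, 0, -0.106, 0, 0, 0],
    [0, 0, -0.112, 0, 0, 0],
    [0, 0, -0.115, 0, 0, 0],
    [0, 0, -0.115, 0, 0, 0],
    [0, 0, -0.115, 0, 0, 0],
  ],
)

```text
clock: 5.65
eef_pos: [0.6276, -0.0094, 0.2179]
tool_rot: [-0.001, 0.213, 0.977, -0.0]
wrist_force: [0.2, 0.3, -1.3]
gripper_width: 0.248
finger_force: 30.0
```

```bash
python3 - <<'E'
from h import *
p,r,o=pose();print(o['clock'],p,r.round(4),o['gripper_width'],o['wrist_force'])
d=grab('side');P=cloud(d)
cv2.imwrite('pics/s2.png',cv2.resize(d['frame'][40:240,140:360,::-1],(660,600)))
for s in range(60,200,5):
    row=[ (u) for u in range(200,280) if abs(P[s,u,0]-.628)<.03 and abs(P[s,u,1]+.0)<.03 and P[s,u,2]>.03]
    if row: print(s,min(row),max(row),np.median(P[s,row],0).round(4))
g=np.array([.4137,-.214]);e=np.array([.5697,-.2694]);u=(e-g)/np.linalg.norm(e-g);print(u,np.linalg.norm(e-g))
print('to green above',to([*(g),.219]),'seam dir in tool',(r.T@np.array([*u,0])).round(4))
E
```

```text
5.65 [ 0.62762541 -0.00936384  0.21791957] [[-9.095e-01  4.157e-01 -1.500e-03]
 [ 4.157e-01  9.095e-01  2.000e-04]
 [ 1.400e-03 -4.000e-04 -1.000e+00]] 0.248034837897319 [ 0.1598756   0.26372539 -1.33398073]
60 224 248 [0.6253 0.0084 0.2922]
65 224 248 [0.6258 0.0076 0.2837]
70 225 248 [0.6252 0.0095 0.2761]
75 225 247 [0.6264 0.0083 0.2672]
80 225 246 [0.6263 0.0095 0.2592]
85 230 243 [0.6261 0.0053 0.2489]
90 231 244 [6.256e-01 4.000e-04 2.381e-01]
95 231 244 [0.6259 0.0011 0.2294]
100 231 244 [ 6.261e-01 -2.000e-04  2.198e-01]
105 232 244 [6.255e-01 5.000e-04 2.110e-01]
110 232 246 [6.244e-01 1.000e-04 2.016e-01]
115 226 250 [ 0.6265 -0.004   0.1902]
120 228 248 [0.6259 0.0101 0.1875]
125 235 242 [ 0.6265 -0.0022  0.1718]
130 236 242 [ 0.6262 -0.0042  0.1609]
135 236 242 [ 0.6265 -0.0038  0.1512]
140 237 242 [ 0.6258 -0.0033  0.1414]
145 238 242 [ 0.6253 -0.0038  0.1309]
170 231 251 [ 0.6272 -0.0205  0.0671]
175 230 252 [ 0.6273 -0.0184  0.0569]
180 231 252 [0.6237 0.01   0.0643]
185 230 252 [0.6249 0.0096 0.0525]
190 231 252 [0.6243 0.0105 0.0419]
195 235 246 [0.6267 0.0121 0.0315]
[ 0.94234174 -0.33465213] 0.16554503918873553
to green above [ 0.1094 -0.275  -0.0009] seam dir in tool [-0.9962  0.0874 -0.0015]
```

View pics/s2.png

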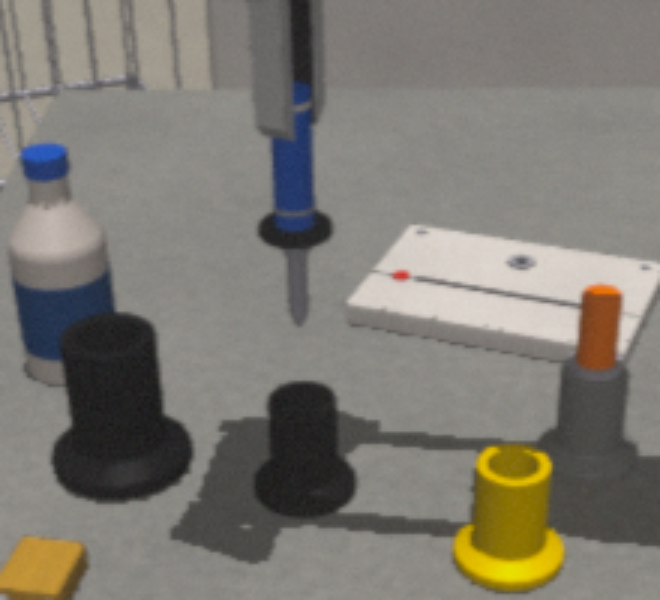

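The probe is held upright, with its tip at about (299,325) in the crop, z ≈ 0.122. The small black stand is empty below it. Next I'll go above the green dot and lower.

Call:
arm_command(
  steps=[
    [0.003, -0.008, 0, 0, 0, 0],
    [0.009, -0.024, 0, 0, 0, 0],
    [0.02, -0.05, 0, 0, 0, 0],
    [0.033, -0.082, 0, 0, 0, 0],
    [0.046, -0.115, 0, 0, 0, 0],
    [0.06, -0.15, 0, 0, 0, 0],
    [0.073, -0.183, 0, 0, 0, 0],
    [0.085, -0.214, 0, 0, 0, 0],
    [0.095, -0.24, 0, 0, 0, 0],
    [0.103, -0.259, 0, 0, 0, 0],
    [0.107, -0.27, 0, 0, 0, 0],
    [0.1095, -0.275, 0, 0, 0, 0],
    [0.1095, -0.275, 0.01, 0, 0, 0],
    [0.1095, -0.275, 0.025, 0, 0, 0],
    [0.1095, -0.275, 0.042, 0, 0, 0],
    [0.1095, -0.275, 0.058, 0, 0, 0],
    [0.1095, -0.275, 0.068, 0, 0, 0],
    [0.1095, -0.275, 0.072, 0, 0, 0],
    [0.1095, -0.275, 0.072, 0, 0, 0],
    [0.1095, -0.275, 0.072, 0, 0, 0],
  ],
)

```text
clock: 7.7
eef_pos: [0.4145, -0.214, 0.1473]
tool_rot: [0.0, 0.213, 0.977, -0.0]
wrist_force: [0.7, 0.2, -1.7]
gripper_width: 0.247
finger_force: 30.0
```

```bash
python3 - <<'E'
from h import *
p,r,o=pose();print(o['clock'],p,r.round(4),o['q'])
d=grab('top');P=cloud(d)
w=grab('wrist')
a=cv2.resize(d['frame'][190:310,300:440,::-1],(400,343))
cv2.imwrite('pics/s3.png',np.hstack([a,cv2.resize(w['frame'][...,::-1],(400,343))]))
print('to start',to([.4137,-.214,.1225]),'seam dir',(r.T@np.array([.9423,-.3347,0])).round(4))
E
```

```text
7.7 [ 0.4144617  -0.2140319   0.14725929] [[-9.096e-01  4.154e-01  9.000e-04]
 [ 4.154e-01  9.096e-01 -4.000e-04]
 [-1.000e-03 -0.000e+00 -1.000e+00]] [-5.98439325e-01 -9.40401379e-02  1.60676407e+00  1.36732774e-04
  1.62789660e+00 -1.74081978e+00]
to start [ 0.001  -0.0001  0.0252] seam dir [-0.9962  0.087   0.001 ]
```

View pics/s3.png

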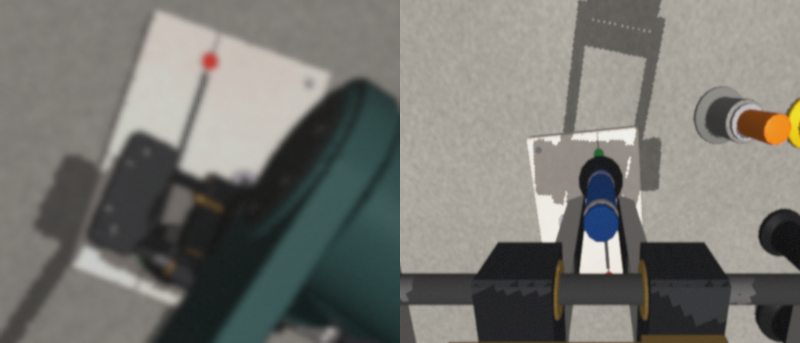

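The wrist view shows the probe in line with the seam, over the green dot at about (598,153). I'll lower it to about 5 mm above the crest.

Call:
arm_command(
  steps=[
    [0.0005, 0, 0.004, 0, 0, 0],
    [0.0005, 0, 0.009, 0, 0, 0],
    [0.001, 0, 0.014, 0, 0, 0],
    [0.001, 0, 0.019, 0, 0, 0],
    [0.001, 0, 0.022, 0, 0, 0],
    [0.001, 0, 0.024, 0, 0, 0],
    [0.001, 0, 0.0245, 0, 0, 0],
    [0.001, 0, 0.0245, 0, 0, 0],
    [0.001, 0, 0.0245, 0, 0, 0],
    [0.001, 0, 0.0245, 0, 0, 0],
  ],
)

```text
clock: 8.8
eef_pos: [0.4133, -0.2137, 0.1225]
tool_rot: [0.0, 0.213, 0.977, -0.0]
wrist_force: [0.6, -0.7, -1.7]
gripper_width: 0.249
finger_force: 30.0
```

```bash
python3 - <<'E'
from h import *
p,r,o=pose();print(o['clock'],p,o['wrist_force'])
d=grab('side');P=cloud(d)
cv2.imwrite('pics/s4.png',cv2.resize(d['frame'][70:170,250:370,::-1],(720,600),interpolation=2))
g=np.array([.4137,-.214,.0265]);V=np.asarray(d['view']);q=np.asarray(d['camera_matrix'])@(V[:3,:3]@g+V[:3,3]);q/=q[2];print(q,(q[0]-250)*6,(q[1]-70)*6)
E
```

```text
8.8 [ 0.41326083 -0.21367316  0.12251748] [ 0.55856686 -0.70714683 -1.66116071]
[341.06915881 140.68212785   1.        ] 546.41495287647 424.09276712346445
```

View pics/s4.png

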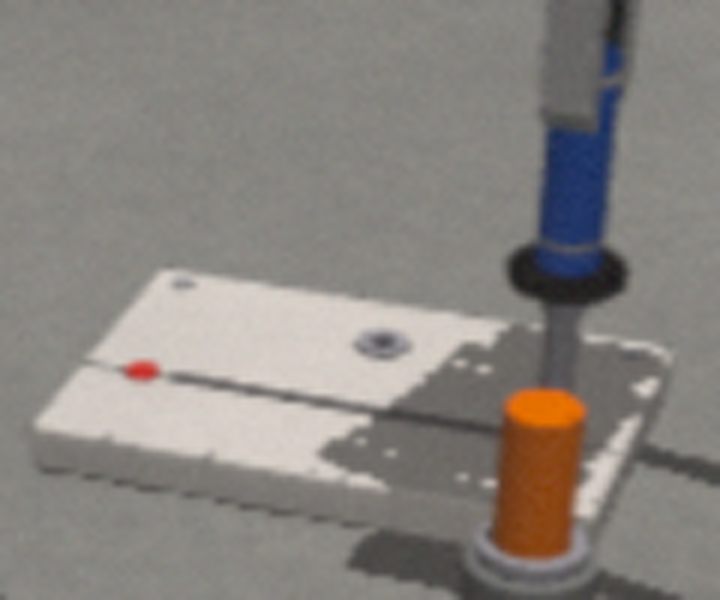

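The tip is hidden behind the orange scraper, but the collar (567,272) and shank fall within about 3 mm of the projection. There is no contact force. I'll trace the first half.

Call:
arm_command(
  steps=[
    [-0.003, 0.0003, 0, 0, 0, 0],
    [-0.007, 0.0006, 0, 0, 0, 0],
    [-0.011, 0.001, 0, 0, 0, 0],
    [-0.015, 0.0013, 0, 0, 0, 0],
    [-0.019, 0.0017, 0, 0, 0, 0],
    [-0.023, 0.002, 0, 0, 0, 0],
    [-0.027, 0.0024, 0, 0, 0, 0],
    [-0.031, 0.0027, 0, 0, 0, 0],
    [-0.035, 0.003, 0, 0, 0, 0],
    [-0.039, 0.0034, 0, 0, 0, 0],
    [-0.043, 0.0038, 0, 0, 0, 0],
    [-0.047, 0.0041, 0, 0, 0, 0],
    [-0.051, 0.0045, 0, 0, 0, 0],
    [-0.055, 0.0048, 0, 0, 0, 0],
    [-0.058, 0.0051, 0, 0, 0, 0],
    [-0.06, 0.0053, 0, 0, 0, 0],
  ],
)

```text
clock: 10.45
eef_pos: [0.4701, -0.2338, 0.1222]
tool_rot: [-0.0, 0.213, 0.977, 0.0]
wrist_force: [-0.5, 0.4, -1.3]
gripper_width: 0.249
finger_force: 30.0
```

```bash
python3 - <<'E'
from h import *
p,r,o=pose();print(o['clock'],p,o['wrist_force'])
d=grab('side')
cv2.imwrite('pics/s5.png',cv2.resize(d['frame'][90:160,270:354,::-1],(720,600),interpolation=2))
g=np.array([p[0],p[1],p[2]-.096]);V=np.asarray(d['view'])
for z in (g[2],.022):
  g[2]=z;q=np.asarray(d['camera_matrix'])@(V[:3,:3]@g+V[:3,3]);q/=q[2];print((q[0]-270)*8.57,(q[1]-90)*8.57)
t=np.array([.4137,-.214])+.0602*np.array([.9423,-.3347]);print('target',t)
E
```

```text
10.45 [ 0.47013551 -0.2337881   0.12222079] [-0.46653866  0.38192268 -1.28224612]
390.06367623876633 398.58607723907085
389.18025531665876 412.45492278709
target [ 0.47042646 -0.23414894]
```

View pics/s5.png

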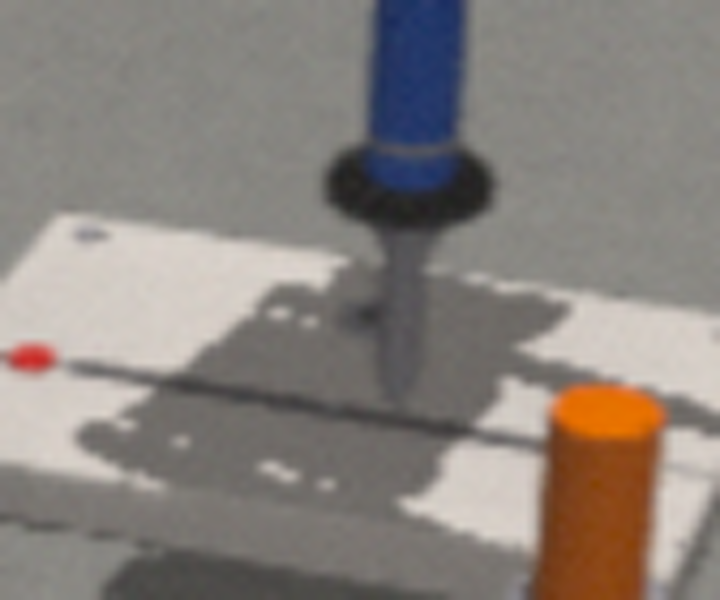

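The tip is at (400,400) and the seam crest just below it at (400,413), so it is about 4–5 mm above and on the line. I'll continue to the red dot.

Call:
arm_command(
  steps=[
    [-0.003, 0.0003, 0, 0, 0, 0],
    [-0.007, 0.0006, 0, 0, 0, 0],
    [-0.011, 0.001, 0, 0, 0, 0],
    [-0.015, 0.0013, 0, 0, 0, 0],
    [-0.019, 0.0017, 0, 0, 0, 0],
    [-0.023, 0.002, 0, 0, 0, 0],
    [-0.027, 0.0024, 0, 0, 0, 0],
    [-0.031, 0.0027, 0, 0, 0, 0],
    [-0.035, 0.003, 0, 0, 0, 0],
    [-0.039, 0.0034, 0, 0, 0, 0],
    [-0.043, 0.0038, 0, 0, 0, 0],
    [-0.047, 0.0041, 0, 0, 0, 0],
    [-0.051, 0.0045, 0, 0, 0, 0],
    [-0.055, 0.0048, 0, 0, 0, 0],
  ],
)

```text
clock: 11.9
eef_pos: [0.5222, -0.2523, 0.1222]
tool_rot: [-0.0, 0.213, 0.977, 0.0]
wrist_force: [-0.1, 1.0, -1.3]
gripper_width: 0.249
finger_force: 30.0
```

Call:
arm_command(
  steps=[
    [-0.004, 0.0003, 0, 0, 0, 0],
    [-0.008, 0.0007, 0, 0, 0, 0],
    [-0.012, 0.001, 0, 0, 0, 0],
    [-0.016, 0.0014, 0, 0, 0, 0],
    [-0.02, 0.0017, 0, 0, 0, 0],
    [-0.024, 0.0021, 0, 0, 0, 0],
    [-0.028, 0.0024, 0, 0, 0, 0],
    [-0.032, 0.0028, 0, 0, 0, 0],
    [-0.036, 0.0031, 0, 0, 0, 0],
    [-0.04, 0.0035, 0, 0, 0, 0],
    [-0.044, 0.0038, 0, 0, 0, 0],
    [-0.048, 0.0042, 0, 0, 0, 0],
    [-0.05, 0.0044, 0, 0, 0, 0],
    [-0.05, 0.0044, 0, 0, 0, 0],
    [-0.05, 0.0044, 0, 0, 0, 0],
    [-0.05, 0.0044, 0, 0, 0, 0],
    [-0.05, 0.0044, 0, 0, 0, 0],
  ],
)

```text
clock: 13.6
eef_pos: [0.5691, -0.269, 0.1223]
tool_rot: [0.0, 0.213, 0.977, 0.0]
wrist_force: [-0.8, -0.0, -1.0]
gripper_width: 0.249
finger_force: 30.0
```

```bash
python3 - <<'E'
from h import *
p,r,o=pose();print(o['clock'],p,r.round(4),o['wrist_force'])
s=(p[:2]-[.4137,-.214]);print('along,lat',s@[.9423,-.3347],s@[.3347,.9423])
print('to above stand (before lift)',to([.6277,-.0093,.2179]))
E
```

```text
13.6 [ 0.56911292 -0.2689568   0.12234608] [[-9.094e-01  4.158e-01  1.000e-04]
 [ 4.158e-01  9.094e-01  0.000e+00]
 [-1.000e-04  1.000e-04 -1.000e+00]] [-0.83138122 -0.01419285 -1.04809865]
along,lat 0.1648396402507458 0.00023091077783681796
to above stand (before lift) [ 0.0547  0.2605 -0.0955]
```

Call:
arm_command(
  steps=[
    [0, 0, -0.006, 0, 0, 0],
    [0, 0, -0.02, 0, 0, 0],
    [0, 0, -0.04, 0, 0, 0],
    [0, 0, -0.062, 0, 0, 0],
    [0, 0, -0.08, 0, 0, 0],
    [0.001, 0.006, -0.092, 0, 0, 0],
    [0.004, 0.02, -0.0955, 0, 0, 0],
    [0.009, 0.043, -0.0955, 0, 0, 0],
    [0.015, 0.072, -0.0955, 0, 0, 0],
    [0.022, 0.105, -0.0955, 0, 0, 0],
    [0.029, 0.14, -0.0955, 0, 0, 0],
    [0.036, 0.173, -0.0955, 0, 0, 0],
    [0.043, 0.204, -0.0955, 0, 0, 0],
    [0.048, 0.23, -0.0955, 0, 0, 0],
    [0.052, 0.248, -0.0955, 0, 0, 0],
    [0.054, 0.257, -0.0955, 0, 0, 0],
    [0.0547, 0.2605, -0.0955, 0, 0, 0],
    [0.0547, 0.2605, -0.0955, 0, 0, 0],
    [0.0547, 0.2605, -0.0955, 0, 0, 0],
    [0.0547, 0.2605, -0.0955, 0, 0, 0],
  ],
)

```text
clock: 15.6
eef_pos: [0.6277, -0.0105, 0.2178]
tool_rot: [0.0, 0.214, 0.977, -0.0]
wrist_force: [-0.2, -0.1, -1.4]
gripper_width: 0.251
finger_force: 30.0
```

```bash
python3 - <<'E'
from h import *
p,r,o=pose();print(o['clock'],p,o['wrist_force'])
d=grab('side')
cv2.imwrite('pics/s6.png',cv2.resize(d['frame'][110:220,190:290,::-1],(540,594),interpolation=2))
print(to([.6277,-.0093,.2179]))
E
```

```text
15.6 [ 0.62766516 -0.01047339  0.21782251] [-0.20179459 -0.11131562 -1.43965813]
[ 0.0005  0.001  -0.    ]
```

View pics/s6.png

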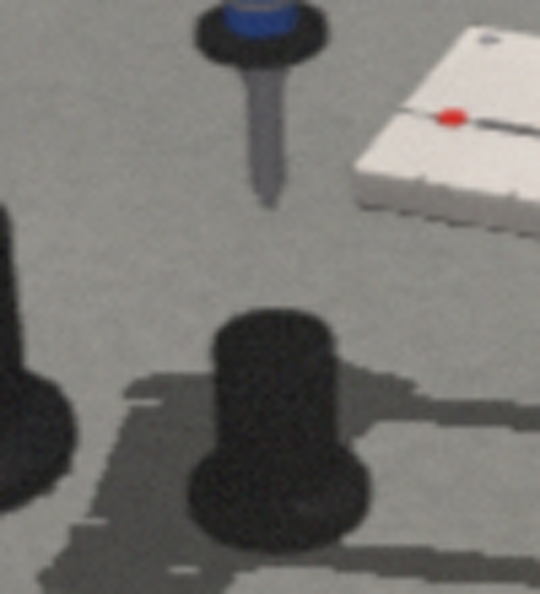

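The tip at (269,207) is over the tube's mouth at (273,320), with the small offset of a vertical line in this view. I'll lower most of the way, then seat it.

Call:
arm_command(
  steps=[
    [0.0005, 0.001, 0.004, 0, 0, 0],
    [0.0005, 0.001, 0.011, 0, 0, 0],
    [0.0005, 0.001, 0.02, 0, 0, 0],
    [0.0005, 0.001, 0.029, 0, 0, 0],
    [0.0005, 0.001, 0.038, 0, 0, 0],
    [0.0005, 0.001, 0.047, 0, 0, 0],
    [0.0005, 0.001, 0.056, 0, 0, 0],
    [0.0005, 0.001, 0.065, 0, 0, 0],
    [0.0005, 0.001, 0.074, 0, 0, 0],
    [0.0005, 0.001, 0.083, 0, 0, 0],
    [0.0005, 0.001, 0.091, 0, 0, 0],
    [0.0005, 0.001, 0.098, 0, 0, 0],
    [0.0005, 0.001, 0.104, 0, 0, 0],
    [0.0005, 0.001, 0.108, 0, 0, 0],
    [0.0005, 0.001, 0.11, 0, 0, 0],
    [0.0005, 0.001, 0.111, 0, 0, 0],
    [0.0005, 0.001, 0.111, 0, 0, 0],
    [0.0005, 0.001, 0.111, 0, 0, 0],
  ],
)

```text
clock: 17.45
eef_pos: [0.628, -0.0082, 0.1072]
tool_rot: [0.0, 0.213, 0.977, 0.0]
wrist_force: [-0.5, -0.4, -1.5]
gripper_width: 0.255
finger_force: 30.0
```

Call:
arm_command(
  steps=[
    [0, 0, 0.0007, 0, 0, 0],
    [0, 0, 0.0014, 0, 0, 0],
    [0, 0, 0.002, 0, 0, 0],
    [0, 0, 0.0025, 0, 0, 0],
    [0, 0, 0.0025, 0, 0, 0],
    [0, 0, 0.0025, 0, 0, 0],
  ],
)

```text
clock: 18.05
eef_pos: [0.6277, -0.0082, 0.1042]
tool_rot: [-0.0, 0.213, 0.977, 0.0]
wrist_force: [0.1, -0.3, -0.6]
gripper_width: 0.248
finger_force: 30.0
```

Seated within a fraction of a millimetre. I'll open, then retract straight up.

Call:
arm_command(
  steps=[
    [0, 0, 0, 0, 0, 0],
    [0, 0, 0, 0, 0, 0],
    [0, 0, 0, 0, 0, 0],
    [0, 0, 0, 0, 0, 0],
    [0, 0, 0, 0, 0, 0],
    [0, 0, 0, 0, 0, 0],
    [0, 0, 0, 0, 0, 0],
    [0, 0, 0, 0, 0, 0],
    [0, 0, 0, 0, 0, 0],
    [0, 0, 0, 0, 0, 0],
  ],
  jaw=0,
)

```text
clock: 19.05
eef_pos: [0.6277, -0.0082, 0.1043]
tool_rot: [-0.0, 0.213, 0.977, 0.0]
wrist_force: [-0.3, 0.4, -0.6]
gripper_width: 0.993
finger_force: 0.0
```

Call:
arm_command(
  steps=[
    [0, 0, -0.004, 0, 0, 0],
    [0, 0, -0.014, 0, 0, 0],
    [0, 0, -0.028, 0, 0, 0],
    [0, 0, -0.045, 0, 0, 0],
    [0, 0, -0.065, 0, 0, 0],
    [0, 0, -0.085, 0, 0, 0],
    [0, 0, -0.105, 0, 0, 0],
    [0, 0, -0.12, 0, 0, 0],
    [0, 0, -0.128, 0, 0, 0],
    [0, 0, -0.13, 0, 0, 0],
    [0, 0, -0.13, 0, 0, 0],
    [0, 0, -0.13, 0, 0, 0],
  ],
)

```text
clock: 20.25
eef_pos: [0.6273, -0.0082, 0.2332]
tool_rot: [-0.001, 0.213, 0.977, -0.0]
wrist_force: [0.2, 0.3, 0.1]
gripper_width: 0.998
finger_force: 0.0
```

```bash
python3 - <<'E'
from h import *
p,r,o=pose();print(o['clock'],p,o['wrist_force'],o['gripper_width'],o['finger_force'])
old=masks(dict(np.load('pics/side.npz')));d=grab('side')
for n,m in(('old',old),('new',masks(d))):print(n,[(c.round(1),s[4]) for c,s,l in blobs(m['blue'],20)])
cv2.imwrite('pics/s7.png',cv2.resize(d['frame'][...,::-1],(796,597)))
E
```

```text
20.25 [ 0.62734103 -0.00816966  0.23322465] [0.19635249 0.28105508 0.14874115] 0.9983737679484365 0.0
old [(array([240.1,  70. ]), np.int32(23)), (array([237.5,  95.6]), np.int32(269)), (array([154.3,  93. ]), np.int32(129)), (array([237.4, 113.9]), np.int32(33))]
new [(array([154.3,  93.2]), np.int32(131)), (array([238.4, 133. ]), np.int32(45)), (array([239.2, 153.3]), np.int32(248)), (array([239.9, 170.7]), np.int32(28))]
```

View pics/s7.png

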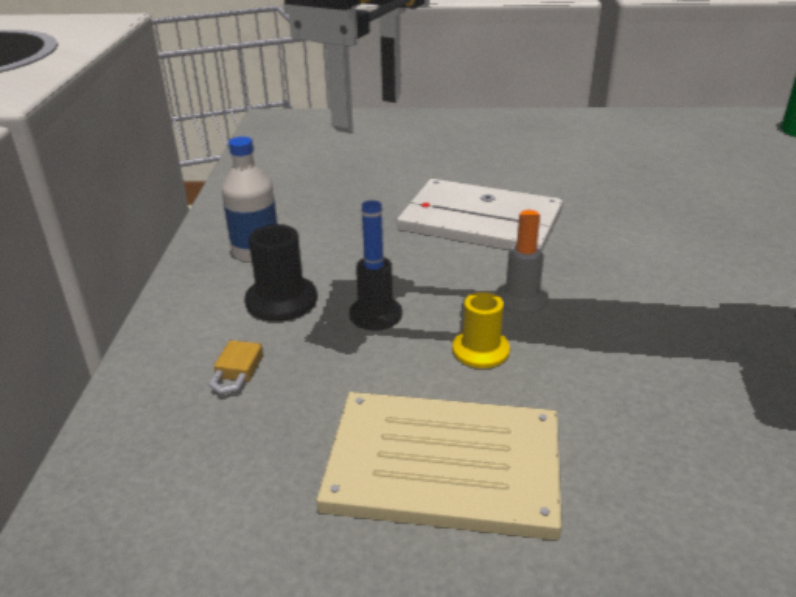

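The probe hangs upright at (373,250), the same pixels as at the start within 1 px. The gripper is clear of it and the vent plate hasn't moved.

```bash
python3 -c "
from bench import order
print(order.hand_in())"
```

```text
the job is handed in; nothing more can be done
None
```

The job is handed in: the probe tip went along the weld from the green dot to the red dot at about 4 cm/s, roughly 4–5 mm above it, and the probe is back upright in its black stand and released, with the vent plate untouched; the hand-in gave no verdict.

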